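# Clamp a pipe offcut in the V with the ball knob

### The job

Stand the pipe offcut upright in the V of the green fixture and let go of it, then turn the black ball knob clockwise until the orange pad holds the pipe home in the V with a gentle clamping force of about 12 N (8 to 16 N is fine, never more than 22 N). Move the jaw only by its knob, let go of the knob when the clamp is set, and leave the nut, the reel and the drinking glass where they stand.

Things in the scene. Friction and masses are not known exactly. Their poses are not given: they have to be found in the camera images.
- fixture: Green plate (96 x 250 x 10 mm) screwed to the table, carrying a steel V stop, grey gear housing and clamp. Origin on the table under the plate, on the clamp's centre line. +y is the clamping direction, from the knob (y = -80 mm) to the V (pipe seat y = +65 mm). The pipe stands on the plate's top, z = 10 mm. Jaw and pad lie below z = 48 mm, the V below 52, the 54 x 56 mm housing below 64.
- v_seat (a point): Where the pipe's centre is when it stands fully home against both cheeks: 52.5 mm above the table (10 mm plate plus half the pipe). Axes as the fixture's. The 90 degree V rises 42 mm above the plate and opens towards -y; its cheeks (50 mm long, 12 mm thick) reach out to about x = +-44 mm.
- knob_center (a point): Centre of the black ball knob: a smooth polished sphere of 44 mm diameter on an upright 13 mm shaft over the grey housing, centre 106 mm above the table. It is slippery (friction about 0.45): fingers must close across its widest part, at the height of its centre, with about 50 N or more, or they slide off. It only turns about the vertical, 3.6 rad in all. Axes: do not use them.
- knob_shaft (a point): Foot of the knob's shaft, on its axis, 62 mm above the table. Turning the knob clockwise (from above) drives the jaw towards the V, 10 mm per rad. A steady friction drag of 0.20 N m opposes the motion and keeps the knob where it is left (at rest it can flip sign). Once the pad bears on a home pipe the torque rises, over turning free, by 0.010 N m per N of clamping force; the force by 18 N per rad.
- jaw: Steel rack bar driven through the housing by the knob, with a brass adjusting screw on its front end and on that a sprung orange pad (24 mm disc, presses 34 mm above the table). Origin on the bar's axis near its front; moves along the fixture's +y. The pad's face is 59 to 71 mm ahead of the origin, as the screw happens to be locked: at the start 8 to 20 mm short of a pipe that is home.
- pipe_center (a point): Centre (half-way up) of the grey steel pipe offcut: 42 mm outside diameter, 85 mm long, open at both ends, 0.24 kg, standing on end on the table. Its z axis is the pipe's axis.
- reel_center (a point): Centre of the white line reel, 46 mm in diameter, 33 mm high; bystander.
- glass_cup_center (a point): Centre of the clear drinking glass, 80 mm in diameter, 91 mm high, standing upright; bystander.
- nut_center (a point): Centre of the rusty hexagon nut, 34 x 32 x 14 mm, lying flat; bystander.
There are look-alikes about, which are no part of the job. Leave any pink or purple look-alike of the part that bears pipe_center alone.

How it is judged:
By the outcome, as a careful person would: the job done as asked, in the order asked, and still so for the second after the job is handed in, with the robot touching nothing.
It also fails if it takes over 64 s, if anything falls off the work surface, if the arm or the gripper's body presses on something with over 40 N, if the wrist force passes 120 N, or if a joint passes its speed limit or range.

### The arm

A 6-joint arm with a two-finger parallel gripper is mounted at the origin on a cart in front of the work surface, level with it; the furniture and walls round the work are solid. World frame = base frame: x ahead of the robot, y to its left, z up, the work surface at z = 0. Lengths are in mm, angles in rad, forces in N, time in s.
With the tool pointing down it reaches from about 275 to 825 mm from the base axis. Payload 4.9 kg.
Tool frame: the origin (TCP) lies at the very end of the fingers, on their centre line; the grasp point (between the pads) lies 19 mm behind it; z points along the fingers, y is the direction in which the jaws open and shut (so a half turn about z gives the same grasp; the last joint's range is limited). The gripper opens to 85 mm and grips with 20 to 120 N. Pads are 22 mm wide; open, the fingers measure 114 mm over their backs; the gripper's body (76 mm by 85 mm) begins 54 mm behind the grasp point. The pads swing forward as they close: fully open they stand 13 mm farther back than shut.
Start: joints at [-1.372, 0.326, -0.193, 1.052, 0, 1.437], TCP at [179.692, -519.836, 231.281] pointing down, gripper open.
Joint ranges: [-2.65, 2.65], [-0.97, 1.79], [-1.3, 1.35], [-1.93, 2.1], [-1.47, 1.37], [-3.14, 3.14]. Speed limits (rad/s): [2.57, 2.57, 3.14, 3.14, 3.14, 3.14].

### API

Orientations are given as [roll, pitch, yaw] about the fixed x, y, z axes, in that order (R = Rz(yaw) Ry(pitch) Rx(roll)).
In Python, from bench import bot, solve_ik, imaging gives the robot as it stands. Calls block until the motion is done:
- bot.move_ptp(position, orientation): joint-space move of the TCP to a pose.
- bot.movel(position, rot=None, max_speed=150, threshold=None): straight line of the TCP; rot=None keeps the orientation; max_speed is the mean speed in mm/s. With threshold (N) it stops when the force on the tool has changed by that much, and returns True; else False.
- bot.move_j(angles): joint-space move.
- bot.grip(opening, effort=None): opening from 0.0 (shut) to 1.0 (fully open); effort is the grip in N (None keeps the last); returns when the fingers have stopped.
- bot.dwell(seconds).
- solve_ik(position, orientation): joint angles nearest the present ones, or None.
- bot.get_state(): the state.
- imaging.capture(name): name is "scene" or "side" or "wrist"; returns the picture (384x512x3 uint8, blue, green, red); there is no depth.
- imaging.camera_model(name): a dict with "K" (3x3 intrinsics, pixels), "position" and "rotation" of the camera in the world. Camera axes: x right, y up, looking along -z (the intrinsics and any distortion apply to the point x, -y, -z); pixel columns grow to the right and rows downward; lengths in mm; the calibration is good to about 2 mm. A picture is of the moment at which its call begins: read the wrist's pose just before it. camera_model takes no time and is no camera call; for the wrist camera it gives the pose at the moment of the call.
A pose or a line that the arm cannot do raises bot.IKError and nothing moves.
- bot.sign_off(): hands the job in, once; it reports no verdict.
The state is a dict: "t": time; "qpos": joint angles; "joint_velocities": joint speeds; "effort": joint torques, N m; "tcp_pos": TCP position; "orientation": TCP orientation; "contact_force": force on the tool from outside, world axes, zero at the start; "wrist_torque": the same for the moment, N m; "opening": opening from 0.0 (shut) to 1.0 (fully open).
Only numpy, scipy, OpenCV 4.12 (cv2) and the standard library are available. Lean on these libraries where they do the work, as an engineer would, in place of code of your own. Each camera call takes 0.05 s, during which the arm holds its last target. There are 200 camera calls.

## Working session

There is one attempt and no reset: what is moved stays moved. The work goes in short steps, each a Python script; the robot and the scene stay as the last script left them, time stands still between calls to the robot, and variables do not carry over. Pictures are saved under pics/ and viewed, about 8 in all and at most 12, crops included, and the job is handed in when it is done.

```bash
ls; mkdir -p pics; cat > h.py <<'E'
import numpy as np, cv2
from bench import bot, solve_ik, imaging
def ray(m,u,v):
    K=np.array(m["K"]);d=m.get("distortion",m.get("dist"))
    p=np.linalg.inv(K)@[u,v,1.]
    if d is not None:
        q=cv2.undistortPoints(np.array([[[u,v]]],float),K,np.array(d,float))[0,0];p=np.array([q[0],q[1],1])
    return np.array(m["position"],float),np.array(m["rotation"])@[p[0],-p[1],-p[2]]
def atz(m,u,v,z):
    o,d=ray(m,u,v);return o+d*(z-o[2])/d[2]
def proj(m,P):
    K=np.array(m["K"]);p=np.array(m["rotation"]).T@(np.array(P,float)-m["position"]);p=np.array([p[0],-p[1],-p[2]])
    d=m.get("distortion",m.get("dist"))
    return cv2.projectPoints(p[None],np.zeros(3),np.zeros(3),K,None if d is None else np.array(d,float))[0][0,0]
E
python3 - <<'E'
from h import *
for n in ("scene","side"):
    im=imaging.capture(n);m=imaging.camera_model(n)
    print(n,m)
    cv2.imwrite(f"pics/{n}0.png",im)
a=cv2.imread("pics/scene0.png");b=cv2.imread("pics/side0.png")
cv2.imwrite("pics/s0.png",cv2.resize(a,(768,576),interpolation=cv2.INTER_CUBIC));cv2.imwrite("pics/d0.png",cv2.resize(b,(768,576),interpolation=cv2.INTER_CUBIC))
print(bot.get_state())
E
```

```text
pics
scene {'K': array([[375.3626726 ,   0.        , 259.17486797],
       [  0.        , 375.3626726 , 188.84352557],
       [  0.        ,   0.        ,   1.        ]]), 'position': array([268.76718099, 750.09850019, 531.69522361]), 'rotation': array([ 1.02911033, -0.02130923, -2.72996303])}
side {'K': array([[406.1867276 ,   0.        , 260.40676196],
       [  0.        , 406.1867276 , 190.64409902],
       [  0.        ,   0.        ,   1.        ]]), 'position': array([ 455.5968933 , -577.32421721,  636.30663984]), 'rotation': array([ 0.87971692, -0.01060086, -0.1495899 ])}
{'t': 0.1, 'qpos': array([-1.37220615e+00,  3.26913666e-01, -1.93480388e-01,  1.05199567e+00,
       -7.50544048e-06,  1.43659613e+00]), 'joint_velocities': array([-1.47416292e-03, -2.03537009e-03,  3.53902133e-03, -8.69255373e-04,
       -3.55643856e-04,  8.92986048e-05]), 'effort': array([-3.68272231e-04, -4.44242477e+01,  2.63036656e+01,  7.96927605e-03,
       -1.13141580e-04, -1.41272065e-05]), 'tcp_pos': array([ 179.57978234, -519.30604538,  230.55755521]), 'orientation': array([-3.14001258e+00, -2.05754936e-04,  3.32790210e-01]), 'contact_force': array([ 0.37565693, -0.87282952,  0.30312323]), 'wrist_torque': array([-0.02139692, -0.00749303, -0.06809726]), 'opening': 1.0005797722226808}
```

```bash
cat > h.py <<'E'
import numpy as np, cv2
from scipy.spatial.transform import Rotation as Ro
from bench import bot, solve_ik, imaging
def rot(m): 
    r=np.array(m["rotation"],float); return r if r.ndim==2 else Ro.from_euler('xyz',r).as_matrix()
def ray(m,u,v):
    p=np.linalg.inv(m["K"])@[u,v,1.]
    return np.array(m["position"],float),rot(m)@[p[0],-p[1],-p[2]]
def atz(m,u,v,z):
    o,d=ray(m,u,v);return o+d*(z-o[2])/d[2]
def proj(m,P):
    p=rot(m).T@(np.array(P,float)-m["position"]);q=np.array(m["K"])@[p[0],-p[1],-p[2]]
    return q[:2]/q[2]
def tri(obs):
    A=np.zeros((3,3));b=np.zeros(3)
    for m,u,v in obs:
        o,d=ray(m,u,v);d=d/np.linalg.norm(d);M=np.eye(3)-np.outer(d,d);A+=M;b+=M@o
    return np.linalg.solve(A,b)
E
```

```text
(no output)
```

View pics/s0.png

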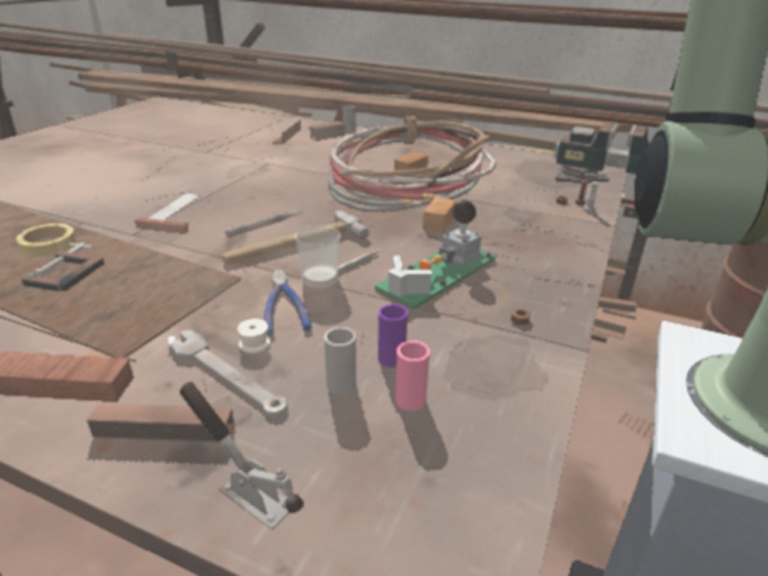

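View pics/d0.png

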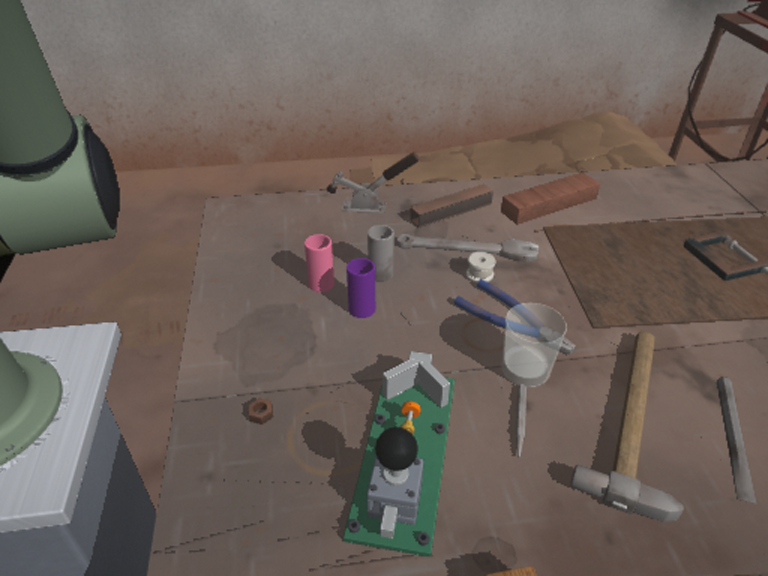

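Scene view (768-wide): the grey pipe is at (341,360), the purple look-alike at (393,335) and the pink one at (412,375). The knob is at (464,212), the V at (410,275). The toggle clamp's black knob at (292,502) is another look-alike. 
Side view: grey pipe (380,252), purple (361,288), pink (319,262), knob (396,449), V (420,375), nut (260,410), reel (481,265), glass (533,345). I choose the grey pipe and the ball knob over the green plate. Next I'll compute coarse positions.

```bash
python3 - <<'E'
from h import *
S=imaging.camera_model("scene");D=imaging.camera_model("side")
f=1/1.5
def p(m,u,v):return (m,u*f,v*f)
print("knob",tri([p(S,464.5,211.5),p(D,396,449)]))
print("pipe top",tri([p(S,341,338),p(D,380.5,233)]), atz(S,341*f,338*f,85),atz(D,380.5*f,233*f,85))
for n,u,v,z in [("plNL",345,540,10),("plNR",431,553,10),("plFR",453,381,10),("purple",361,268,85),("pink",319,242,85),("glassrim",534.5,322,91),("reel",481,258,33),("nut",260,410,10),("vapex",421,360,52),("pad",411,409,34)]:
    print(n,atz(D,u*f,v*f,z).round(1))
for n,u,v,z in [("c1",376,286,10),("c2",412,307,10),("c3",496,258,10)]: print(n,atz(S,u*f,v*f,z).round(1))
m=imaging.camera_model("wrist");print(m)
# camera in tool frame
st=bot.get_state();R=Ro.from_euler('xyz',st['orientation']).as_matrix()
print(R.T@(m['position']-st['tcp_pos']), (R.T@rot(m)).round(3))
E
```

```text
knob [ 521.83330131 -205.51994041  104.86066275]
pipe top [562.89826566 216.74926806  81.50877706] [557.96288121 221.61410998  85.        ] [564.46882726 213.42226769  85.        ]
plNL [ 462.9 -245.2   10. ]
plNR [ 551.4 -272.4   10. ]
plFR [628.8 -41.5  10. ]
purple [523.7 127.9  85. ]
pink [466.5 201.9  85. ]
glassrim [736.  -25.6  91. ]
reel [729.1 194.2  33. ]
nut [370.6 -54.9  10. ]
vapex [583.8 -35.9  52. ]
pad [559.8 -99.7  34. ]
c1 [622.3 -30.6  10. ]
c2 [539.3   5.   10. ]
c3 [ 454.4 -228.    10. ]
{'K': array([[342.46553822,   0.        , 255.74858101],
       [  0.        , 342.46553822, 191.44156756],
       [  0.        ,   0.        ,   1.        ]]), 'position': array([ 241.94150734, -496.23454138,  372.08360243]), 'rotation': array([-0.26619607,  0.00272034, -1.2383859 ])}
[  66.50636863   -1.65685605 -141.5099249 ] [[-0.     0.965  0.263]
 [ 1.     0.     0.001]
 [ 0.001  0.263 -0.965]]
```

```bash
python3 - <<'E'
from h import *
Y=-1.89
def shot(n):
    m=imaging.camera_model("wrist");im=imaging.capture("wrist")
    cv2.imwrite(f"pics/{n}.png",im);np.save(f"pics/{n}.npy",m,allow_pickle=True)
    st=bot.get_state();print(n,st['t'],st['tcp_pos'].round(1),st['orientation'].round(3),st['qpos'].round(2))
bot.move_ptp([545,-137,230],[np.pi,0,Y]);bot.dwell(.3);shot("wf")
bot.move_ptp([563,210,230],[np.pi,0,Y]);bot.dwell(.3);shot("wp")
a=cv2.imread("pics/wf.png");b=cv2.imread("pics/wp.png")
cv2.imwrite("pics/wf2.png",cv2.resize(a,(768,576),interpolation=cv2.INTER_CUBIC))
cv2.imwrite("pics/wp2.png",cv2.resize(b,(768,576),interpolation=cv2.INTER_CUBIC))
E
```

```text
wf 3.0417 [ 545.  -137.2  230. ] [ 3.142  0.    -1.89 ] [-0.38  0.35 -0.16  1.06  0.   -1.63]
wp 4.7 [563.2 209.3 230. ] [-3.142 -0.    -1.891] [ 0.23  0.42 -0.05  1.1  -0.   -1.02]
```

View pics/wf2.png

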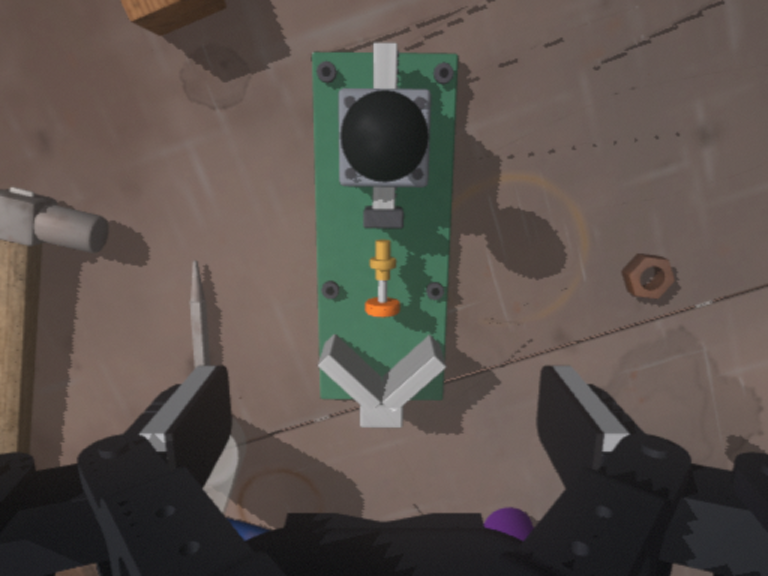

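View pics/wp2.png

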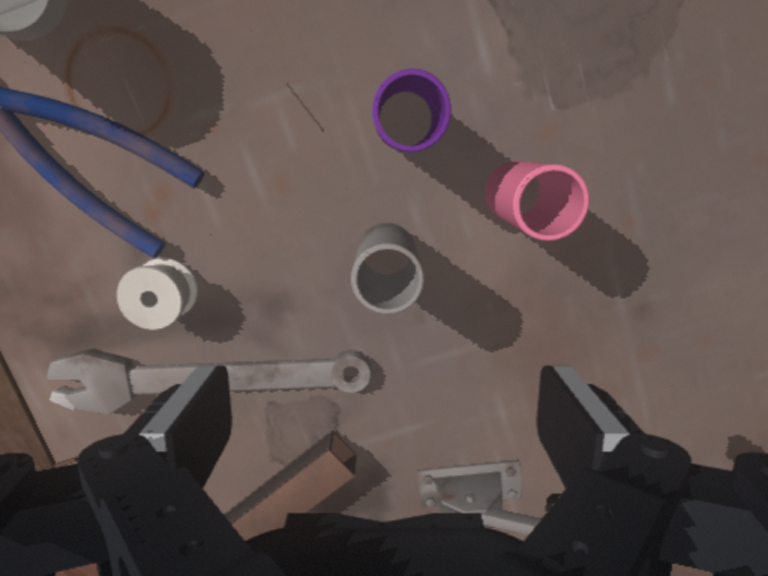

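Wrist view of the fixture: knob at (384,137), orange pad (382,307), V inner apex (381,400), plate corners (313,53), (458,53), (320,400), (443,400). Wrist view of the pipes: grey rim centred at (387,276), purple (411,110), pink (551,202). The grey one is confirmed.

```bash
python3 - <<'E'
from h import *
W=np.load("pics/wf.npy",allow_pickle=True).item();P=np.load("pics/wp.npy",allow_pickle=True).item()
S=imaging.camera_model("scene");D=imaging.camera_model("side")
f=2/3
im=cv2.imread("pics/wf.png")
mask=(im.max(2)<45).astype(np.uint8);n,l,s,c=cv2.connectedComponentsWithStats(mask)
i=l[91,256];print("knob blob",s[i],c[i]);
u,v=s[i][0]+s[i][2]/2-.5,s[i][1]+s[i][3]/2-.5
print("knob z106",atz(W,u,v,106)," tri",tri([(W,u,v),(S,464.5*f,211.5*f),(D,396*f,449*f)]))
g=im.astype(int);gm=((g[...,1]>g[...,2]+25)&(g[...,1]>g[...,0]+5)).astype(np.uint8)
n,l,s,_=cv2.connectedComponentsWithStats(gm);i=1+s[1:,4].argmax();ys,xs=np.where(l==i)
# left/right edges per row -> world, fit
L=[];Rr=[]
for y in range(ys.min()+6,ys.max()-30):
    r=xs[ys==y]
    if len(r)>5: L.append(atz(W,r.min()-.5,y,10)[:2]);Rr.append(atz(W,r.max()+.5,y,10)[:2])
for n,e in (("L",L),("R",Rr)):
    vx,vy,x0,y0=cv2.fitLine(np.array(e,np.float32),cv2.DIST_HUBER,0,.01,.01).ravel();
    if vy<0: vx,vy=-vx,-vy
    k=atz(W,u,v,106);print(n,np.degrees(np.arctan2(vy,vx)),"knob dist",(k[0]-x0)*vy-(k[1]-y0)*vx)
top=atz(W,256,ys.min(),10);bot_=atz(W,256,ys.max(),10);print("plate ends",top,bot_)
for n,a,b,z in [("apex",381,401,52),("pad front",382,316,40),("cheekL tip",333,337,52),("cheekR tip",433,337,52)]:print(n,atz(W,a*f,b*f,z).round(1))
# pipe rim
im=cv2.imread("pics/wp.png");
print("pipe top",atz(P,387.5*f,277*f,85), tri([(P,387.5*f,277*f),(S,341*f,338*f),(D,380.5*f,233*f)]))
cv2.imwrite("pics/crop.png",cv2.resize(im[135:225,215:305],(720,720)[:2] and (590,590),interpolation=cv2.INTER_CUBIC))
E
```

```text
knob blob [ 228   61   58   60 2340] [257.77478632  90.88290598]
knob z106 [ 521.10735485 -203.50624123  106.        ]  tri [ 521.53134798 -204.43617345  104.79197445]
L 71.02431 knob dist -47.79817804544981
R 71.341156 knob dist 45.39461290592333
plate ends [ 504.42145359 -254.54995559   10.        ] [573.98707206 -44.53276982  10.        ]
apex [577.9 -39.5  52. ]
pad front [559.2 -93.7  40. ]
cheekL tip [593.3 -93.9  52. ]
cheekR tip [530.4 -73.   52. ]
pipe top [562.26485424 216.92939095  85.        ] [562.714121   217.2989296   81.59910772]
```

View pics/crop.png

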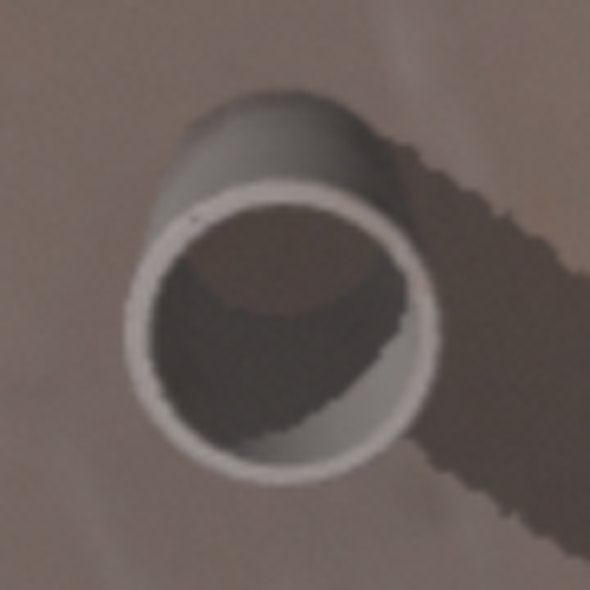

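Crop: an open grey steel pipe, rim centred at about (283,332), which agrees with the measurement. Now pick and place.

```bash
cat >> h.py <<'E'
A=np.radians(71.15);d=np.array([np.cos(A),np.sin(A),0]);Y=A-np.pi;O=[np.pi,0,Y]
knob=np.array([521.3,-204.0,0]);seat=knob+145*d
def stt(n):
    s=bot.get_state();print(n,round(s['t'],2),s['tcp_pos'].round(1),'F',s['contact_force'].round(1),'M',s['wrist_torque'].round(3),'op',round(s['opening'],3));return s
E
python3 - <<'E'
from h import *
p=np.array([562.3,217,0]);z=np.array([0,0,1.])
bot.move_ptp(list(p+130*z),O)
print(bot.movel(list(p+50*z),max_speed=100,threshold=8));stt("down")
bot.grip(0.0,40);s=stt("gripped")
bot.movel(list(p+165*z),max_speed=150);stt("lifted")
bot.movel(list(seat-4*d+165*z),rot=O,max_speed=200);stt("over")
cv2.imwrite("pics/over.png",np.hstack([imaging.capture("wrist")[100:384,100:412],imaging.capture("side")[130:384-0,180:400][:284] if 0 else cv2.resize(imaging.capture("side")[150:320,200:360],(312,284))]))
E
```

```text
False
down 6.13 [563.  217.2  50.8] F [-0.3 -0.5 -0.6] M [-0.003 -0.012 -0.002] op 0.997
gripped 6.61 [562.8 217.1  50.6] F [ 0.7 -0.7  3.5] M [-0.048  0.095  0.005] op 0.48
lifted 7.53 [561.4 216.8 163.8] F [ 0.3  0.3 -2.4] M [-0.043  0.013  0.022] op 0.483
over 9.12 [566.7 -69.7 164.9] F [ 1.  -0.1 -2.9] M [ 0.024  0.029 -0.004] op 0.481
```

View pics/over.png

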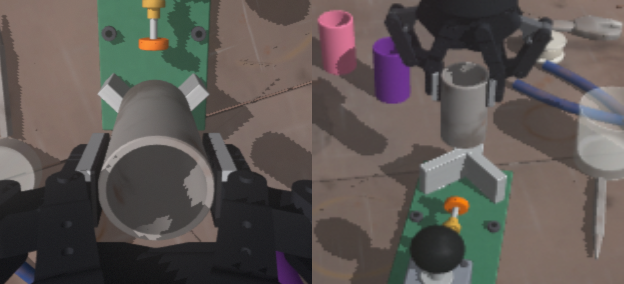

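The left half shows the pipe held upright and centred above the V with the pad clear. The right half confirms that it is the grey pipe. Lowering it now.

```bash
python3 - <<'E'
from h import *
z=np.array([0,0,1.]);b=seat-4*d
bot.movel(list(b+80*z),rot=O,max_speed=100);bot.dwell(.2);stt("80")
print(bot.movel(list(b+58*z),max_speed=30,threshold=5));s=stt("down")
zz=s['tcp_pos'][2]
c=s['tcp_pos'].copy(); c[2]=zz+0.5
bot.movel(list(c),max_speed=30);bot.dwell(.2);stt("relaxed")
print(bot.movel(list(c+10*d),max_speed=20,threshold=6));s=stt("home");print("along",(s['tcp_pos']-seat)@d,"across",np.cross(d,s['tcp_pos']-seat)[2])
cv2.imwrite("pics/pl.png",np.hstack([imaging.capture("wrist")[100:384,100:412],cv2.resize(imaging.capture("side")[190:360,200:360],(312,284))]))
E
```

```text
80 10.42 [567.4 -70.7  80.7] F [ 0.3  0.7 -2. ] M [-0.009  0.03   0.016] op 0.48
True
down 11.04 [566.8 -70.6  60.4] F [ 0.3 -0.6  4.2] M [ 0.034  0.052 -0.001] op 0.48
relaxed 11.49 [566.4 -70.5  60.5] F [ 0.2 -0.2 -2.7] M [-0.004 -0.036  0.036] op 0.481
True
home 11.84 [568.5 -67.7  60.6] F [ 0.7 -2.1 -1.6] M [-0.385 -0.381  0.028] op 0.483
along -0.7882104750986666 across -0.594406262863681
```

View pics/pl.png

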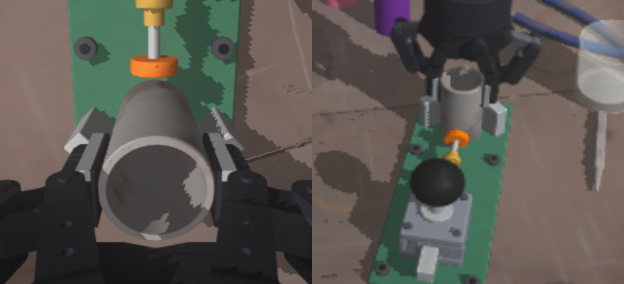

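The pipe stands in the V mouth against the cheeks, with the pad behind it (orange at (152,65) left half). One firmer push, then release and go to the knob.

```bash
python3 - <<'E'
from h import *
z=np.array([0,0,1.])
c=bot.get_state()['tcp_pos']
print(bot.movel(list(c+4*d),max_speed=15,threshold=8));s=stt("home2");print("along",(s['tcp_pos']-seat)@d,"across",np.cross(d,s['tcp_pos']-seat)[2])
c=s['tcp_pos']
bot.grip(0.8);bot.movel(list(c+100*z),rot=O,max_speed=120);stt("rel")
bot.grip(1.0)
bot.movel(list(knob+165*z),rot=O,max_speed=150)
bot.movel(list(knob+84*z),max_speed=80,threshold=8);stt("at knob")
cv2.imwrite("pics/kn.png",np.hstack([cv2.resize(imaging.capture("wrist")[0:300,100:412],(375,360)),cv2.resize(imaging.capture("side")[190:360,200:360],(395,360))]))
E
```

```text
True
home2 12.23 [568.8 -67.6  60.5] F [-0.5 -0.9  3. ] M [-0.297  0.099 -0.003] op 0.481
along -0.5329762613636064 across -0.8918624668786435
rel 13.6 [568.2 -67.4 159.7] F [-0.8 -0.2  0. ] M [0.028 0.016 0.027] op 0.8
at knob 16.19 [ 521.8 -204.2   84.5] F [ 0.5 -0.2  0.5] M [-0.031 -0.024  0.017] op 1.0
```

View pics/kn.png

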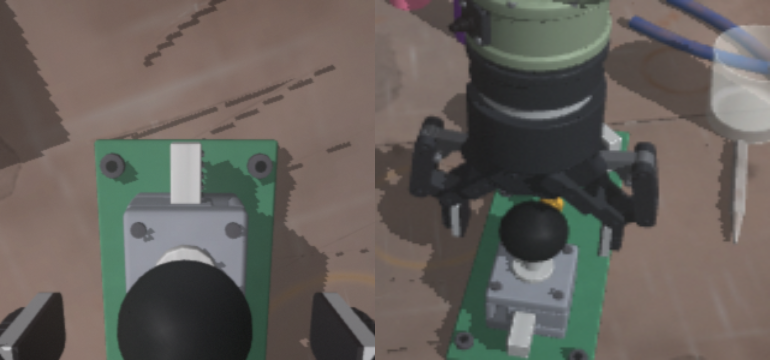

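```bash
cat >> h.py <<'E'
def step(dq,n=6):
    q=Q[0] if Q[0] is not None else bot.get_state()['qpos'].copy()
    q[5]+=dq;Q[0]=q;bot.move_j(list(q))
    M=[];
    for _ in range(n):
        s=bot.get_state();M.append(s['wrist_torque']);bot.dwell(.02)
    M=np.array(M);print(f"t {s['t']:.2f} q6cmd {q[5]:.3f} act {s['qpos'][5]:.3f} Mz {M[:,2].mean():.3f} sd {M[:,2].std():.3f} Mxy {M[:,:2].mean(0).round(2)} F {s['contact_force'].round(1)} eff6 {s['effort'][5]:.3f} op {s['opening']:.3f}")
    return s,M[:,2].mean()
Q=[None]
E
python3 - <<'E'
from h import *
bot.grip(0.0,70);s=stt("grip")
print(s['qpos'].round(3))
for a in (.1,.1,.1,.1,.1): step(a)
for _ in range(1): cv2.imwrite("pics/k2.png",imaging.capture("scene"))
E
```

```text
grip 16.78 [ 522.7 -204.5   84.9] F [1.7 0.5 5. ] M [-0.01  -0.472  0.   ] op 0.487
[-5.050e-01  4.830e-01 -3.620e-01  7.230e-01  1.000e-03 -1.747e+00]
t 17.12 q6cmd -1.647 act -1.648 Mz -0.188 sd 0.044 Mxy [ 0.02 -0.24] F [ 1.6 -0.   1. ] eff6 -0.144 op 0.487
t 17.47 q6cmd -1.547 act -1.549 Mz -0.144 sd 0.043 Mxy [-0.03 -0.31] F [ 1.5 -0.1  1.1] eff6 -0.095 op 0.488
t 17.82 q6cmd -1.447 act -1.449 Mz -0.138 sd 0.054 Mxy [-0.06 -0.43] F [ 2.2 -0.4  0.6] eff6 -0.080 op 0.489
t 18.17 q6cmd -1.347 act -1.349 Mz -0.128 sd 0.064 Mxy [-0.15 -0.58] F [ 3.7 -0.7  0.5] eff6 -0.075 op 0.483
t 18.52 q6cmd -1.247 act -1.249 Mz -0.160 sd 0.049 Mxy [-0.23 -0.73] F [ 3.6 -1.5  0.2] eff6 -0.074 op 0.484
```

```bash
python3 - <<'E'
from h import *
s=bot.get_state();print(s['orientation'],Y,s['t'])
a=cv2.imread("pics/scene0.png")[120:210,240:345];b=cv2.imread("pics/k2.png")[120:210,240:345]
cv2.imwrite("pics/cmp.png",np.hstack([cv2.resize(x,(398,340),interpolation=cv2.INTER_CUBIC) for x in(a,b)]))
E
```

```text
[-3.13839651e+00  1.60240679e-03 -2.39748746e+00] -1.8997908907958276 18.5833
```

View pics/cmp.png

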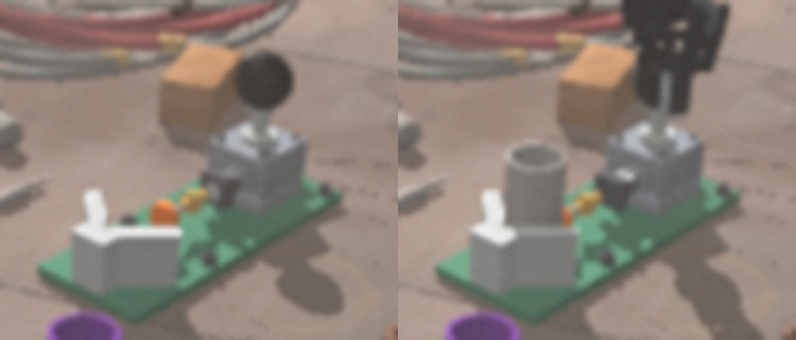

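The yaw went clockwise by 0.5 rad, and the brass screw moved slightly towards the V, where the pipe stands upright. I'll continue in small steps, tracking the brass screw in the scene camera.

```bash
cat >> h.py <<'E'
def brass(im):
    c=im[150:190,270:320].astype(int);w=np.clip(c[...,2]-c[...,0]-45,0,60)*(c[...,1]-c[...,0]>25)
    ys,xs=np.mgrid[150:190,270:320];
    return np.array([(xs*w).sum(),(ys*w).sum()])/max(w.sum(),1),w.sum()
E
python3 - <<'E'
from h import *
print(brass(cv2.imread("pics/scene0.png")),brass(cv2.imread("pics/k2.png")))
for a in (.1,.1,.1,.1,.1,.1,.1):
    step(a,10);im=imaging.capture("scene");print(brass(im))
cv2.imwrite("pics/k3.png",im)
E
```

```text
(array([284.58589306, 174.83503982]), np.int64(2637)) (array([287.98353458, 173.78155873]), np.int64(911))
t 18.98 q6cmd -1.149 act -1.151 Mz -0.107 sd 0.078 Mxy [-0.27 -0.75] F [ 3.8 -1.1 -1.4] eff6 -0.017 op 0.481
(array([288.03638368, 173.67916207]), np.int64(907))
t 19.45 q6cmd -1.049 act -1.051 Mz -0.116 sd 0.065 Mxy [-0.39 -0.85] F [ 4.6 -2.2 -1.5] eff6 -0.028 op 0.482
(array([288.44632087, 173.22316043]), np.int64(829))
t 19.92 q6cmd -0.949 act -0.950 Mz -0.199 sd 0.029 Mxy [-0.46 -0.88] F [ 4.4 -2.7 -2.5] eff6 -0.197 op 0.482
(array([288.47127784, 173.07385698]), np.int64(853))
t 20.38 q6cmd -0.849 act -0.850 Mz -0.184 sd 0.036 Mxy [-0.49 -0.92] F [ 5.6 -1.9 -3.1] eff6 -0.185 op 0.482
(array([288.19791667, 173.27734375]), np.int64(768))
t 20.85 q6cmd -0.749 act -0.750 Mz -0.180 sd 0.025 Mxy [-0.56 -0.91] F [ 4.8 -3.1 -1.4] eff6 -0.181 op 0.484
(array([288.06420765, 173.4795082 ]), np.int64(732))
t 21.32 q6cmd -0.649 act -0.650 Mz -0.172 sd 0.013 Mxy [-0.56 -0.93] F [ 5.4 -3.2 -2.2] eff6 -0.164 op 0.483
(array([287.83584337, 173.60993976]), np.int64(664))
t 21.78 q6cmd -0.549 act -0.550 Mz -0.154 sd 0.037 Mxy [-0.63 -0.91] F [ 5.3 -2.6 -2.3] eff6 -0.147 op 0.485
(array([287.39324324, 173.89864865]), np.int64(740))
```

```bash
python3 - <<'E'
from h import *
for i in range(12): step(.012,3)
E
```

```text
t 22.13 q6cmd -0.538 act -0.538 Mz 0.132 sd 0.004 Mxy [-0.41 -0.82] F [ 4.8 -2.4 -1.1] eff6 0.094 op 0.486
t 22.43 q6cmd -0.526 act -0.526 Mz 0.029 sd 0.005 Mxy [-0.42 -0.8 ] F [ 3.5 -1.2 -0.7] eff6 0.054 op 0.486
t 22.73 q6cmd -0.514 act -0.513 Mz 0.026 sd 0.028 Mxy [-0.46 -0.8 ] F [ 4.1 -1.3 -0.4] eff6 0.042 op 0.482
t 23.03 q6cmd -0.502 act -0.501 Mz 0.040 sd 0.028 Mxy [-0.47 -0.85] F [ 3.9 -2.4 -2.5] eff6 0.041 op 0.484
t 23.33 q6cmd -0.490 act -0.489 Mz 0.050 sd 0.030 Mxy [-0.51 -0.82] F [ 3.5 -2.1 -1.4] eff6 0.042 op 0.484
t 23.63 q6cmd -0.478 act -0.477 Mz 0.083 sd 0.016 Mxy [-0.52 -0.84] F [ 3.7 -1.8 -1.1] eff6 0.071 op 0.484
t 23.93 q6cmd -0.466 act -0.465 Mz 0.062 sd 0.016 Mxy [-0.55 -0.83] F [ 4.1 -2.6 -1.1] eff6 0.067 op 0.484
t 24.23 q6cmd -0.454 act -0.453 Mz 0.072 sd 0.009 Mxy [-0.56 -0.82] F [ 4.3 -2.8 -2. ] eff6 0.069 op 0.485
t 24.53 q6cmd -0.442 act -0.441 Mz 0.052 sd 0.025 Mxy [-0.56 -0.81] F [ 3.5 -2.9 -2.2] eff6 0.071 op 0.488
t 24.83 q6cmd -0.430 act -0.429 Mz 0.069 sd 0.018 Mxy [-0.59 -0.83] F [ 3.3 -2.8 -2. ] eff6 0.073 op 0.482
t 25.13 q6cmd -0.418 act -0.417 Mz 0.051 sd 0.029 Mxy [-0.56 -0.8 ] F [ 2.8 -3.6 -1.5] eff6 0.075 op 0.486
t 25.43 q6cmd -0.406 act -0.405 Mz 0.102 sd 0.032 Mxy [-0.58 -0.79] F [ 3.8 -3.  -2.4] eff6 0.077 op 0.483
```

At-rest torque is inconclusive because the friction sign flips. I'll release and measure the pad spring's compression from the earlier wrist pose instead (1.8 N/mm).

```bash
python3 - <<'E'
from h import *
z=np.array([0,0,1.])
s=bot.get_state();c=s['tcp_pos']
bot.grip(1.0);bot.movel(list(c+146*z),max_speed=150)
bot.move_ptp([545,-137,230],[np.pi,0,-1.89]);bot.dwell(.3)
m=imaging.camera_model("wrist");im=imaging.capture("wrist");cv2.imwrite("pics/wg.png",im);np.save("pics/wg.npy",m,allow_pickle=True);stt("look")
a=cv2.imread("pics/wf.png");
cv2.imwrite("pics/cmp2.png",np.hstack([cv2.resize(x[105:300,205:305],(300,585),interpolation=cv2.INTER_CUBIC) for x in(a,im)]))
E
```

```text
look 28.56 [ 545.  -137.2  230. ] F [-0.7  0.   0.1] M [0.02  0.005 0.024] op 0.996
```

View pics/cmp2.png

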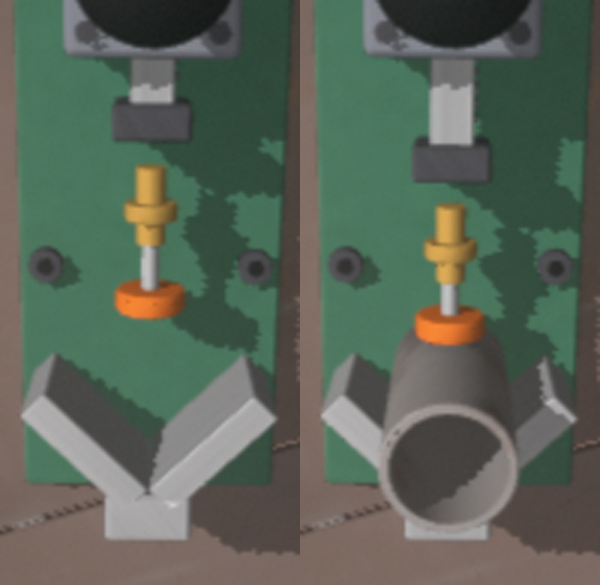

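The pad (447,325) bears on the upright pipe in the V. The collar moved about 40 px and the pad about 27 px, so the spring is compressed. Measuring that to sub-pixel.

```bash
python3 - <<'E'
from h import *
k=6
a,b=[cv2.resize(cv2.imread(f"pics/{n}.png"),None,fx=k,fy=k,interpolation=cv2.INTER_CUBIC) for n in("wf","wg")]
W=np.load("pics/wf.npy",allow_pickle=True).item();G=np.load("pics/wg.npy",allow_pickle=True).item()
def mt(n,x0,x1,y0,y1,z):
    X0,X1=205+x0/3,205+x1/3;Y0,Y1=105+y0/3,105+y1/3
    t=a[int(Y0*k):int(Y1*k),int(X0*k):int(X1*k)];r=b[int((Y0-3)*k):int((Y1+20)*k),int((X0-4)*k):int((X1+4)*k)]
    R=cv2.matchTemplate(r,t,cv2.TM_CCOEFF_NORMED);_,s,_,l=cv2.minMaxLoc(R)
    dy=(l[1]-int(Y0*k)+int((Y0-3)*k))/k;dx=(l[0]-int(X0*k)+int((X0-4)*k))/k
    u,v=(X0+X1)/2,(Y0+Y1)/2
    D=atz(G,u+dx,v+dy,z)-atz(W,u,v,z);print(n,"score",round(s,3),"px",round(dx,2),round(dy,2),"mm along",round(D@d,2))
mt("collar",110,193,112,143,40);mt("brass",122,180,163,245,38)
mt("flange",122,180,198,232,38);mt("pad",112,188,288,306,44);mt("pad top",112,188,276,312,44);mt("screw fixed",28,65,245,285,14)
# orange extents
for n,i in(("wf",a),("wg",b)):
    c=i.astype(int)[:,230*k:280*k];o=(c[...,2]-c[...,0]>130)&(c[...,2]-c[...,1]>90)
    ys=np.where(o.sum(1)>6*k)[0]/k;print(n,"orange rows",ys.min(),ys.max())
# pipe rim centre
g=[(205+448/3,105+467/3)]
P=atz(G,*g[0],95);print("pipe top vs seat along",(P-seat)@d,"across",np.cross(d,P-seat)[2])
E
```

```text
collar score 0.974 px -0.17 13.67 mm along 13.44
brass score 0.99 px 0.0 13.0 mm along 13.37
flange score 0.983 px 0.0 13.0 mm along 13.45
pad score 0.989 px 0.0 8.67 mm along 9.18
pad top score 0.993 px 0.0 8.67 mm along 9.16
screw fixed score 0.996 px 0.0 0.0 mm along 0.02
wf orange rows 203.5 210.5
wg orange rows 212.33333333333334 219.16666666666666
pipe top vs seat along -0.8898114167193378 across 88.43470289714746
```

Jaw travel is 13.44 mm, so the knob did not slip. The pad moved 9.17 mm, giving 4.25 mm compression, or about 7.7 N. I'll add 0.24 rad.

```bash
cat > m.py <<'E'
from h import *
z=np.array([0,0,1.]);kn=np.array([522.2,-204.5,0])
bot.move_ptp(list(kn+165*z),O)
bot.movel(list(kn+84*z),rot=O,max_speed=90,threshold=8);bot.grip(0.0,70);stt("grip")
step(.12,3);step(.12,5)
c=bot.get_state()['tcp_pos']
bot.grip(1.0);bot.movel(list(c+146*z),max_speed=150)
bot.move_ptp([545,-137,230],[np.pi,0,-1.89]);bot.dwell(.3)
G=imaging.camera_model("wrist");im=imaging.capture("wrist");cv2.imwrite("pics/wh.png",im);stt("look")
cv2.imwrite("pics/side_end.png",imaging.capture("side"));cv2.imwrite("pics/scene_end.png",imaging.capture("scene"))
W=np.load("pics/wf.npy",allow_pickle=True).item();k=6
a,b=[cv2.resize(cv2.imread(f"pics/{n}.png"),None,fx=k,fy=k,interpolation=cv2.INTER_CUBIC) for n in("wf","wh")]
def mt(n,x0,x1,y0,y1,zz):
    X0,X1=205+x0/3,205+x1/3;Y0,Y1=105+y0/3,105+y1/3
    t=a[int(Y0*k):int(Y1*k),int(X0*k):int(X1*k)];r=b[int((Y0-3)*k):int((Y1+24)*k),int((X0-4)*k):int((X1+4)*k)]
    _,s,_,l=cv2.minMaxLoc(cv2.matchTemplate(r,t,cv2.TM_CCOEFF_NORMED))
    dy=(l[1]-int(Y0*k)+int((Y0-3)*k))/k;u,v=(X0+X1)/2,(Y0+Y1)/2
    D=(atz(G,u,v+dy,zz)-atz(W,u,v,zz))@d;print(n,round(s,3),round(D,2));return D
j=(mt("collar",110,193,112,143,40)+mt("brass",122,180,163,245,38))/2;p=mt("pad",112,188,276,312,44)
print("force N",1.8*(j-p))
s=cv2.imread("pics/side_end.png")
cv2.imwrite("pics/end.png",np.hstack([cv2.resize(im[105:300,205:305],(260,507),interpolation=cv2.INTER_CUBIC),cv2.resize(s[110:384,100:400],(540,507))]))
E
python3 m.py
```

```text
grip 30.57 [ 522.6 -204.7   84.8] F [-0.3  1.3  5.4] M [0.096 0.245 0.003] op 0.484
t 30.86 q6cmd -1.627 act -1.629 Mz -0.121 sd 0.025 Mxy [ 0.05 -0.02] F [0.5 0.3 0.4] eff6 -0.064 op 0.481
t 31.19 q6cmd -1.507 act -1.510 Mz -0.043 sd 0.047 Mxy [-0.03 -0.02] F [0.2 0.7 0.1] eff6 0.026 op 0.484
look 33.58 [ 544.8 -137.8  229.9] F [-0.3  0.3  0.6] M [-0.032  0.004  0.037] op 0.998
collar 0.974 15.86
brass 0.99 15.76
pad 0.993 9.12
force N 12.037133569465928
```

View pics/end.png

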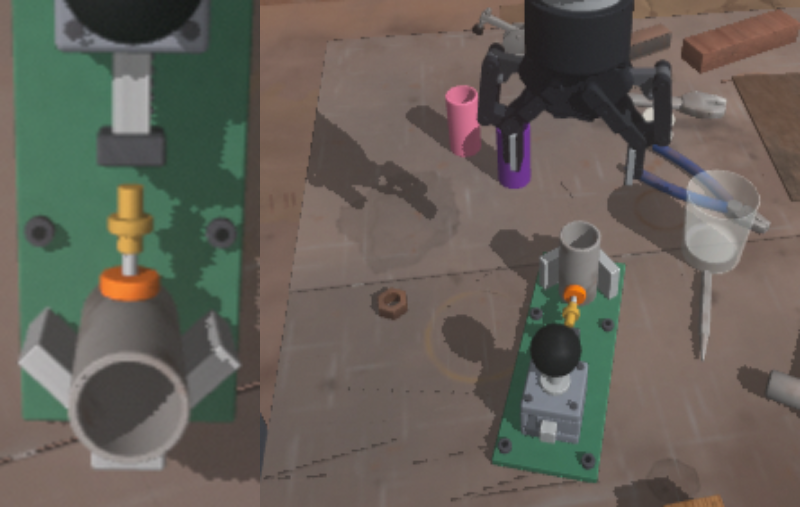

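The pipe stands upright in the V (580,260) with the pad on it. The nut (391,302) and the glass are in place, and the arm is clear. The pad did not move during the last 2.4 mm of jaw travel, so the pipe is home at about 12 N.

```bash
python3 -c "
from h import *
bot.sign_off()"
```

```text
the job is handed in; nothing more can be done
```

I stood the grey pipe in the V, pushed it lightly home and let go. I then turned the knob clockwise 1.58 rad in two grips, released it and handed the job in with about 34 s on the robot's clock.

- **Clamp force:** about 12.0 N, taken from the last wrist picture. The jaw had moved 15.8 mm and the pad 9.1 mm, so its spring was compressed by about 6.7 mm at 1.8 N/mm. The pad stayed put over the last 2.4 mm of jaw travel, so the pipe was home.
- **Bystanders:** in the last side view the pipe is upright, the nut and glass stand where they were, and the arm is clear. The arm hides most of the reel there, so I did not check it at the end, but nothing passed low near it.
- **Check that failed:** the wrist torque at rest gave no usable force, because the knob's friction flips sign when it stops. I relied on the spring compression instead, which agreed with the rotation since contact (about 0.66 rad, or 12 N).

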